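Sorting tin off its hook and held over the recycling chute

ROBOT

A 6-joint arm with a two-finger parallel gripper is mounted at the origin on the work surface. World frame = base frame: x ahead of the robot, y to its left, z up, the work surface at z = 0. Lengths are in m, angles in degrees, forces in N, time in s.
With the tool pointing down it reaches from about 0.35 to 0.875 m from the base axis. Payload 4.2 kg.
Tool frame: the origin (TCP) lies midway between the tips of the shut fingers; the grasp point (between the pads) lies 19 mm behind it; z points along the fingers, y is the line along which they close (so a half turn about z gives the same grasp; the last joint's range is limited). The gripper opens to 87 mm and grips with 3 to 60 N. Pads are 19 mm wide; open, the fingers measure 117 mm over their backs; the gripper's body (75 mm by 190 mm) begins 51 mm behind the grasp point.
Start: joints at [79.561, 22.042, 0.453, 0, -68.411, -14.817], TCP at [0.267, 0.565, 0.223] pointing down, gripper open.
Joint ranges: [-179.83, 179.83], [-69.29, 118.12], [-61.27, 80.66], [-181.25, 117.63], [-171.15, -9.14], [-177.46, 177.46]. Speed limits (degrees/s): [159.86, 159.86, 180, 180, 180, 180].

INTERFACE

Orientations are given as a 3x3 rotation matrix whose columns are the frame's x, y, z axes.
In Python, from station import r, cams gives the robot as it stands.
- The arm moves only by the tool play_rows, never from a script. Its argument "commands" is text: rows parted by semicolons, each of 6 numbers parted by spaces: the shift along the world's x, y, z normalised to -1 to 1, where 1 is 30 mm, then the turn, a rotation vector about the world's x, y, z normalised to -1 to 1, where 1 is 0.15 rad. A call has 1 to 20 rows; each row shifts and turns the commanded pose from where the row before left it; what a row does not reach is not made up. A row lasts 1/10 s, in which the tool goes at most 50 mm and 8.59 degrees, less where a joint would pass 70% of its speed; a pose out of reach is approached as far as the arm can. A call with a number of a shift or a turn outside -1 to 1 is refused whole. A call with a gripper value outside its range is refused whole. "grip" is the finger opening in mm, from 0 to 87, set as the call begins (left out, the last holds). The fingers move at their own pace and stop on an object; the grip force is fixed at half the most. Time passes only in rows, so rows that do not move let the fingers close. It gives the time, the measured TCP pose, the force, the opening and the grip force at its end, in the units of the state.
- r.sense(): the state, without advancing time (a new reading comes with each control period).
- cams.capture(name): name is "scene" or "top"; returns (picture, depth): 420x560x3 uint8, blue, green, red; 420x560 float32, m along the optical axis (not along the pixel's ray), 0 where there is no reading.
- cams.camera_info(name): a dict with "mtx" (3x3 intrinsics, pixels), "R" (3x3) and "t" (3): a world point X has camera coordinates R X + t. Camera axes: x right, y down, z forward; pixel columns grow to the right and rows downward; lengths in m; the calibration is good to about 2 mm. A picture is of the moment at which its call begins. camera_info takes no time and is no camera call.
- r.finish_job(): hands the job in; it is judged then, once.
The state is a dict: "time_s": time; "joints": joint angles; "joint_velocities": joint speeds; "effort": joint torques, N m; "tcp_pos": TCP position; "ee_rot": TCP orientation; "wrist_force": force on the tool from outside, world axes, zero at the start; "moment": the same for the moment, N m; "gripper_width": opening from 0.0 (shut) to 1.0 (fully open); "gripper_force": force on a finger pad.
Only numpy, scipy, OpenCV 4.12 (cv2) and the standard library are available. Lean on these libraries where they do the work, as an engineer would, in place of code of your own. Each camera call takes 0.05 s, during which the arm holds its last target. There are 200 camera calls.

TASK

The round steel sorting tin with three spent cells in it hangs by its handle on the two-pronged hook stand. Lift it up over the turned-up tips and draw it off the prongs, carry it over to the stainless chute, and hold it steady and level over the middle of the chute's open mouth with its underside about 5 cm above the mouth's rim, so that a colleague can look the cells over; finish while still holding it there. Keep the tin level all the way so that no cell falls out, and leave the dock, the gauge and the jar where they are.

Things in the scene. Friction and masses are not known exactly. Their poses are not given: they have to be found in the camera images.
- tin_grip (a point): Centre of the upright black grip block on top of the tin's handle: 26 mm thick along its x, 36 mm wide along y, 38 mm tall (19 mm above and below this point); z up. Under it a flat cross strap, 14 (x) x 84 (y) x 5 mm, underside 24 mm below this point. The tin's underside is 114 mm and its rim 69 mm below this point. It hangs level.
- tin: The tin itself, loose steel, 78 mm across, 45 mm tall, open on top, with the handle over it (133 mm tall in all); two thin side straps at +-y join tin and cross strap. 0.24 to 0.42 kg. Origin at the centre of its underside, axes as those of tin_grip.
- stand: Fixed steel hook stand; origin on the ledge under the hung tin. Two prongs, 6 mm wide, 50 mm apart along y, reach from a post at x = +60 mm towards -x; tops 145 mm, undersides 137 mm above the ledge; the tin's strap lies across them. Tips at x = -15 mm turn up by 10 mm. Raise the tin 10 to 35 mm, then draw it off to -x by 60 mm before going higher: its rim lies under the prongs.
- chute_mouth (a point): Centre of the chute's open rectangular mouth, level with its rim, 135 mm above the ledge. 162 mm along x by 136 mm along y inside, stainless walls; a sloped trough runs from it along +x over the end of the ledge into a lidded white bin. Fixed.
- chute: The fixed chute with its bin; origin on the ledge right below the mouth's centre, +x down the trough.
- cell0_center (a point): Centre of a brass-coloured spent cell, a cylinder 15.6 mm across and 27 mm long, 12 g, loose, standing on the tin's floor at the start.
- cell1_center (a point): Centre of a copper-coloured spent cell, a cylinder 15.6 mm across and 27 mm long, 12 g, loose, standing on the tin's floor at the start.
- cell2_center (a point): Centre of a yellow spent cell, a cylinder 15.6 mm across and 27 mm long, 12 g, loose, standing on the tin's floor at the start.
- dock_center (a point): Centre of the cracked blue plastic charging dock, loose, 80 mm by 100 mm, 42 mm tall; stands on the ledge.
- gauge_center (a point): Centre of the clear acrylic sizing gauge, a loose plate with four holes, 50 mm by 100 mm, 8 mm thick, lying on the ledge.
- jar_center (a point): Centre of the closed green glass battery jar, loose, 60 mm across and 85 mm tall, standing on the ledge.
Things that resemble listed ones, but are neither listed nor needed, are in the scene too. Of the things that look like the stand, take the one that is farthest to the robot's left at the start. There is more than one size of the tin; the one meant has the size given above.

How it is judged (in metres and radians):
On the way:
1. the tin is lifted clear above the prongs in the fingers, level, with nothing of the stand touching it (z of tin_grip in the frame of stand above 0.184 m and contact force between tin and stand below 0.05 N and contact force between the fingers and tin above 1 N and angle between tin_grip's own z axis and vertical below 0.25 rad), for 0.1 s.
At the end, for the whole second after the job is handed in: The tin is held in the fingers over the chute's mouth: its grip within 30 mm of the mouth's centre seen from above, its underside 25 to 90 mm above the rim, tilted less than 0.12 rad, still (under 0.03 m/s), touching neither chute nor stand, with all three cells in it (horizontal distance between tin_grip and chute_mouth below 0.03 m and z of tin in the frame of chute_mouth between 0.025 and 0.09 m and angle between tin_grip's own z axis and vertical below 0.12 rad and linear speed of tin below 0.03 m/s and contact force between the fingers and tin above 1 N and contact force between tin and chute below 0.05 N and contact force between tin and stand below 0.05 N and distance between each of cell0_center, cell1_center, cell2_center and tin_grip below 0.116 m); the arm keeps its last pose, push and grip.
It fails at once if the tin is tipped by more than 0.4 rad (angle between tin_grip's own z axis and vertical above 0.4 rad).
It fails at once if a cell leaves the tin (distance between any of cell0_center, cell1_center, cell2_center and tin_grip above 0.13 m).
It fails at once if the charging dock is moved more than 20 mm (distance of dock_center from where it was at the start of the episode above 0.02 m).
It fails at once if the sizing gauge is moved more than 20 mm (distance of gauge_center from where it was at the start of the episode above 0.02 m).
It fails at once if the battery jar is moved more than 20 mm (distance of jar_center from where it was at the start of the episode above 0.02 m).
It also fails if it takes over 43 s, if anything falls off the work surface, if the arm or the gripper's body presses on something with over 40 N, if the wrist force passes 120 N, or if a joint passes its speed limit or range.

## Working session

There is one attempt and no reset: what is moved stays moved. The work goes in short steps, Python scripts to look and compute and a tool call to move; the robot and the scene stay as the last step left them, time stands still between calls to the robot, and variables do not carry over. Pictures are saved under pics/ and viewed, at most 10 in all, crops included, and the job is handed in when it is done.

Besides the shell and the picture viewer there is one more tool, called as name(argument=value, ...) on one line, values as JSON. play_rows: Moves the arm, as the interface text tells. Scaled input: -1 to 1 covers 30 mm each way for a shift and 0.15 rad each way for a turn. Its arguments: {"type":"object","properties":{"commands":{"type":"string"},"grip":{"type":"number"}},"required":["commands"]}

```bash
mkdir -p pics; cat > h.py <<'E'
import numpy as np,cv2
from station import r,cams
def snap(n,tag):
    p,d=cams.capture(n); cv2.imwrite(f'pics/{tag}.png',p); np.save(f'pics/{tag}.npy',d); return p,d
def pt(n,d,u,v,w=1):
    i=cams.camera_info(n); z=d[v-w:v+w+1,u-w:u+w+1]; z=np.median(z[z>0])
    c=np.linalg.inv(i['mtx'])@[u,v,1]*z
    return i['R'].T@(c-i['t'])
def cloud(n,d):
    i=cams.camera_info(n); v,u=np.mgrid[:d.shape[0],:d.shape[1]]
    c=np.stack([u,v,np.ones_like(u)],-1)@np.linalg.inv(i['mtx']).T*d[...,None]
    return (c-i['t'])@i['R']
E
python3 - <<'E'
from h import *
a,_=snap('scene','s0'); b,_=snap('top','t0')
for n in('scene','top'):
    i=cams.camera_info(n);print(n,-i['R'].T@i['t'],i['R'][2])
print(r.sense())
E
```

```text
scene [ 0.98350746 -0.73945739  0.67135296] [-0.48217337  0.68644054 -0.544342  ]
top [ 0.42503    -0.0460671   1.10828541] [ 0.10075681 -0.011926   -0.9948396 ]
{'time_s': 0.1, 'joints': array([ 7.95595125e+01,  2.20869307e+01,  3.88532169e-01, -2.29775972e-02,
       -6.84108412e+01, -1.48161511e+01]), 'joint_velocities': array([-0.02765463, -0.08143545,  0.03795783, -0.00097573,  0.03622228,
       -0.04574857]), 'effort': array([ 2.07300386e-04, -3.91688204e+01,  1.87936449e+01,  4.23189953e+00,
        1.34620036e-02, -6.65426523e-05]), 'tcp_pos': array([0.26644344, 0.56478159, 0.22157529]), 'ee_rot': array([[ 9.04342639e-01, -4.26806613e-01, -7.12223361e-04],
       [-4.26807188e-01, -9.04340841e-01, -1.80742515e-03],
       [ 1.27328331e-04,  1.93851368e-03, -9.99998113e-01]]), 'wrist_force': array([0.6627823 , 0.00774615, 0.02554434]), 'moment': array([ 1.20357018e-05,  3.04947036e-02, -3.52358227e-03]), 'gripper_force': 0.0, 'gripper_width': 0.9934190512536836}
```

View pics/s0.png

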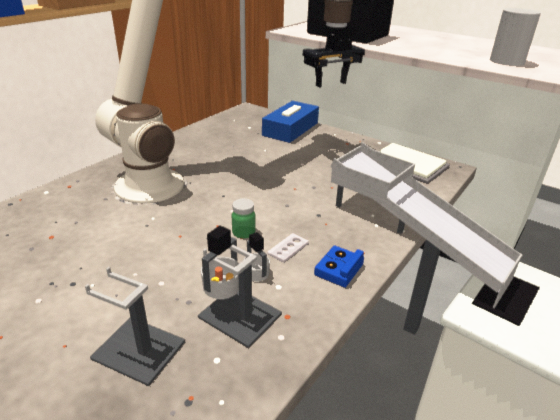

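View pics/t0.png

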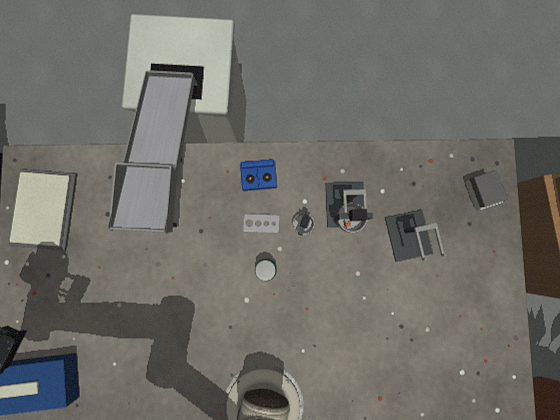

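Candidates for the tin are the large tin hanging on the left stand (top 351,215) and a smaller handled tin standing on the surface (top 303,222). Candidates for the stand are the one with the tin (top 347,205), the empty one on the right (top 415,235), and perhaps the grey box (top 484,190). The hanging tin on the leftmost stand fits the description, so I'll check it in a crop and measure.

```bash
python3 - <<'E'
from h import *
a=cv2.imread('pics/s0.png');b=cv2.imread('pics/t0.png')
A=cv2.resize(a[200:345,180:310],(520,580),interpolation=cv2.INTER_CUBIC)
B=cv2.resize(b[170:245,280:380],None,fx=2.8,fy=5.6*1,interpolation=cv2.INTER_CUBIC)
B=cv2.resize(b[170:245,282:382],(280,210),interpolation=cv2.INTER_CUBIC)
C=np.zeros((580,800,3),np.uint8);C[:,:520]=A;C[:210,520:]=B
cv2.imwrite('pics/c.png',C)
d=np.load('pics/t0.npy');P=cloud('top',d)
# black grip: high pts near tin
def reg(u0,u1,v0,v1,z0,z1):
    Q=P[v0:v1,u0:u1].reshape(-1,3);return Q[(Q[:,2]>z0)&(Q[:,2]<z1)&(np.linalg.norm(Q,axis=1)>0)]
Q=P[170:245,320:385].reshape(-1,3)
print(np.histogram(Q[:,2],bins=np.arange(-.01,.26,.01)))
m=Q[Q[:,2]>.165];print('grip',len(m),m.mean(0),m.min(0),m.max(0))
print(cv2.minAreaRect((m[:,:2]*1000).astype(np.float32)))
# chute mouth
Q=P[155:240,105:185].reshape(-1,3)
print(np.histogram(Q[:,2],bins=np.arange(-.01,.26,.01)))
for u,v in [(116,165),(173,167),(109,228),(171,231)]:print(u,v,pt('top',d,u,v))
for n,u,v in [('jar',265,270),('dock',258,175),('gauge',261,223),('small',303,222)]:print(n,pt('top',d,u,v))
E
```

```text
(array([1805, 1926,   88,    5,    5,    5,  159,   72,   33,   68,   82,
         35,    6,   14,   30,  272,   57,    9,   13,  163,    8,    0,
          0,    0,    0,    0]), array([-0.01,  0.  ,  0.01,  0.02,  0.03,  0.04,  0.05,  0.06,  0.07,
        0.08,  0.09,  0.1 ,  0.11,  0.12,  0.13,  0.14,  0.15,  0.16,
        0.17,  0.18,  0.19,  0.2 ,  0.21,  0.22,  0.23,  0.24,  0.25]))
grip 206 [ 0.49671802 -0.22353772  0.27558259] [ 0.42503    -0.2626802   0.16631385] [ 0.5181728  -0.0460671   1.10828541]
((475.83489990234375, -151.8460693359375), (33.360496520996094, 232.31094360351562), 17.48268699645996)
(array([1324,  569,    7,    4,    4,   32,  425,  370,  552,  645,  678,
        695,  727,  248,  464,   28,    1,    0,    0,    0,    0,    0,
          0,    0,    0,    0]), array([-0.01,  0.  ,  0.01,  0.02,  0.03,  0.04,  0.05,  0.06,  0.07,
        0.08,  0.09,  0.1 ,  0.11,  0.12,  0.13,  0.14,  0.15,  0.16,
        0.17,  0.18,  0.19,  0.2 ,  0.21,  0.22,  0.23,  0.24,  0.25]))
116 165 [0.64551691 0.36205338 0.13319778]
173 167 [0.65347937 0.2356472  0.06408789]
109 228 [0.48470046 0.37376448 0.136476  ]
171 231 [0.47735182 0.23252482 0.08727008]
jar [ 0.37168551 -0.01325757  0.08443442]
dock [0.63535106 0.00533451 0.02669194]
gauge [ 0.50035026 -0.00091208  0.0068323 ]
small [ 0.49488257 -0.11434393  0.10081429]
```

View pics/c.png

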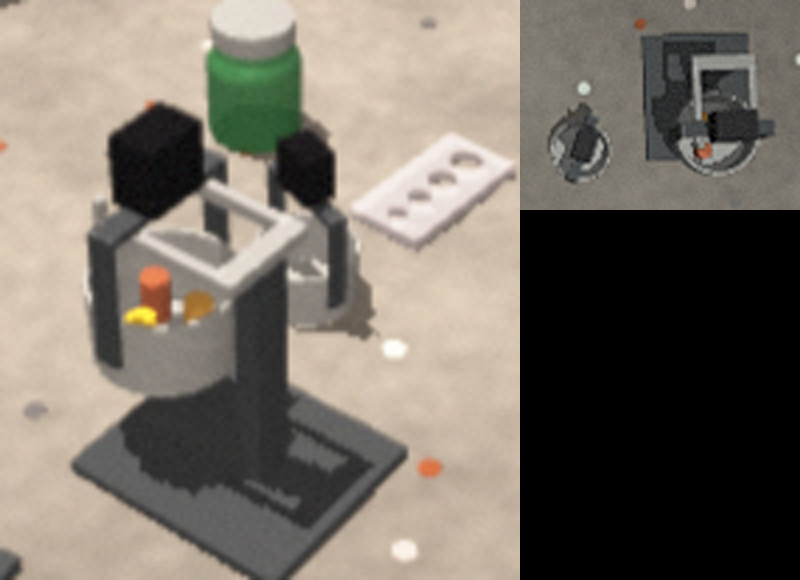

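The crop shows the large tin with copper, yellow and brass cells hanging on the left stand, grip at about (358,215) in the top view. The prongs open towards the robot (-x). The small empty tin beside it is the decoy. Next I need the grip's centre and yaw and the mouth's frame.

```bash
python3 - <<'E'
from h import *
P=cloud('top',np.load('pics/t0.npy'));V=np.load('pics/t0.npy')>0
def rect(P,V,u0,u1,v0,v1,z0,z1):
    Q=P[v0:v1,u0:u1][V[v0:v1,u0:u1]];Q=Q[(Q[:,2]>z0)&(Q[:,2]<z1)]
    print(len(Q),Q.mean(0).round(4),[np.round(x,1) for x in cv2.minAreaRect((Q[:,:2]*1000).astype(np.float32))]);return Q
rect(P,V,320,385,170,245,.178,.196)
rect(P,V,320,385,170,245,.138,.162)
rect(P,V,320,385,170,245,-.002,.012)
# chute rim
rect(P,V,100,190,150,240,.128,.145)
S=np.load('pics/s0.npy');PS=cloud('scene',S)
Q=rect(PS,S>0,195,275,220,300,.178,.196)
# chute in scene: points with z>.128
M=PS.reshape(-1,3);k=(M[:,0]>.4)&(M[:,0]<.72)&(M[:,1]>.18)&(M[:,1]<.45)&(M[:,2]>.129)&(M[:,2]<.145)
c=M[k];print('chute scene',len(c),c.min(0),c.max(0),[np.round(x,1) for x in cv2.minAreaRect((c[:,:2]*1000).astype(np.float32))])
b=cv2.imread('pics/t0.png')
C=np.hstack([cv2.resize(b[150:250,95:195],(400,400),interpolation=cv2.INTER_CUBIC),cv2.resize(b[175:245,320:390],(400,400),interpolation=cv2.INTER_CUBIC)])
cv2.imwrite('pics/c2.png',C)
E
```

```text
173 [ 0.5048 -0.2432  0.187 ] [array([ 505. , -243.9]), array([26.2, 36.9]), np.float64(2.3)]
342 [ 0.5334 -0.2391  0.1462] [array([ 530. , -243.8]), array([83.1, 85.4]), np.float64(0.7)]
3042 [ 0.5486 -0.2601  0.0023] [array([ 544.4, -264.7]), array([188.3, 216.6]), np.float64(88.7)]
538 [0.5617 0.3029 0.1339] [array([561.3, 299.4]), array([146.2, 172.2]), np.float64(86.0)]
264 [ 0.5086 -0.2457  0.1856] [array([ 506.4, -243.3]), array([28.5, 38.2]), np.float64(1.3)]
chute scene 511 [0.47392425 0.21969847 0.1290026 ] [0.6527616  0.37791726 0.14453278] [array([563.6, 298.8]), array([152.5, 171.1]), np.float64(86.4)]
```

View pics/c2.png

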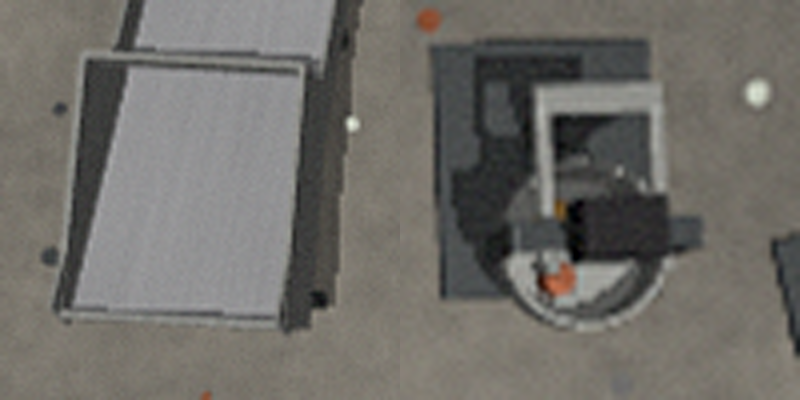

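The grip is at (0.505, -0.244, 0.168) with a yaw of about 1.5°. The mouth's centre is at (0.562, 0.299, 0.135). I'll close the fingers along x, so the pads go between the prongs, and move above the tin first.

play_rows(commands="0 -0.3 0.4 0 0 -0.37;0.27 -0.9 0.3 0 0 -0.37;0.27 -0.9 0.3 0 0 -0.37;0.27 -0.9 0.3 0 0 -0.37;0.27 -0.9 0.3 0 0 -0.37;0.27 -0.9 0.3 0 0 -0.37;0.27 -0.9 0.3 0 0 -0.37;0.27 -0.9 0.3 0 0 -0.37;0.27 -0.9 0 0 0 -0.37;0.27 -0.9 0 0 0 -0.37;0.27 -0.9 0 0 0 -0.37;0.27 -0.9 0 0 0 -0.37;0.27 -0.9 0 0 0 -0.37;0.27 -0.9 0 0 0 -0.37;0.27 -0.9 0 0 0 -0.37;0.27 -0.9 0 0 0 -0.37;0.27 -0.9 0 0 0 -0.37;0.27 -0.9 0 0 0 -0.37;0.27 -0.9 0 0 0 -0.37;0.27 -0.9 0 0 0 -0.37", grip=87)

```text
time_s: 2.1
tcp_pos: [0.4203, 0.042, 0.2973]
ee_rot: [[0.018, -1.0, -0.001], [-1.0, -0.018, -0.0], [-0.0, 0.001, -1.0]]
wrist_force: [1.0, 1.5, 0.7]
gripper_width: 1.001
gripper_force: 0.0
```

play_rows(commands="0.27 -0.9 0 0 0 0;0.27 -0.9 0 0 0 0;0.27 -0.9 0 0 0 0;0.27 -0.9 0 0 0 0;0.27 -0.9 0 0 0 0;0.27 -0.9 0 0 0 0;0.27 -0.9 0 0 0 0;0.27 -0.9 0 0 0 0;0.27 -0.9 0 0 0 0;0.2 -0.6 0 0 0 0;0 0 0 0 0 0;0 0 0 0 0 0;0 0 0 0 0 0")

```text
time_s: 3.4
tcp_pos: [0.4991, -0.2171, 0.2974]
ee_rot: [[0.021, -1.0, -0.0], [-1.0, -0.021, 0.0], [-0.0, 0.0, -1.0]]
wrist_force: [0.6, -0.0, -0.0]
gripper_width: 1.002
gripper_force: 0.0
```

```bash
python3 - <<'E'
from h import *
s=r.sense();print(s['tcp_pos'],s['ee_rot'].round(3),s['joints'].round(1),s['time_s'],s['wrist_force'])
E
```

```text
[ 0.49909719 -0.21713704  0.29743177] [[ 0.021 -1.    -0.   ]
 [-1.    -0.021  0.   ]
 [-0.     0.    -1.   ]] [ -6.4  11.6  -3.6  -0.  -74.9   7.6] 3.4 [ 0.60547995 -0.03895668 -0.02170243]
```

play_rows(commands="0.2 -0.9 0 0 0 0;0 0 -0.4 0 0 0;0 0 -0.5 0 0 0;0 0 -0.5 0 0 0;0 0 -0.5 0 0 0;0 0 -0.5 0 0 0;0 0 -0.5 0 0 0;0 0 -0.4 0 0 0;0 0 -0.4 0 0 0;0 0 -0.3 0 0 0;0 0 0 0 0 0;0 0 0 0 0 0;0 0 0 0 0 0")

```text
time_s: 4.7
tcp_pos: [0.5059, -0.2449, 0.1783]
ee_rot: [[0.02, -1.0, 0.001], [-1.0, -0.02, -0.0], [0.001, -0.001, -1.0]]
wrist_force: [-0.2, -0.6, -0.7]
gripper_width: 1.002
gripper_force: 0.0
```

```bash
python3 - <<'E'
from h import *
a,d=snap('scene','s1')
cv2.imwrite('pics/c3.png',cv2.resize(a[150:330,150:330],(600,600),interpolation=cv2.INTER_CUBIC))
s=r.sense();print(s['tcp_pos'],s['wrist_force'])
E
```

```text
[ 0.50590686 -0.2449258   0.17828157] [ 0.24824123 -0.27103227 -0.26950112]
```

View pics/c3.png

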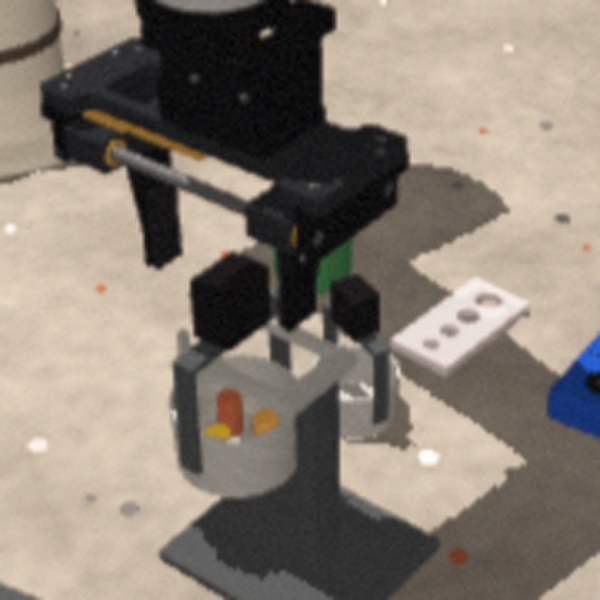

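The open fingers straddle the grip block (crop 230,300) along x, with clearance on both sides and above the prongs. I'll go down 25 mm and close.

play_rows(commands="0 0 -0.3 0 0 0;0 0 -0.3 0 0 0;0 0 -0.23 0 0 0;0 0 0 0 0 0;0 0 0 0 0 0")

```text
time_s: 5.25
tcp_pos: [0.5054, -0.2448, 0.1523]
ee_rot: [[0.02, -1.0, -0.001], [-1.0, -0.02, -0.0], [0.0, 0.001, -1.0]]
wrist_force: [-0.3, -0.2, 0.8]
gripper_width: 0.997
gripper_force: 0.0
```

play_rows(commands="0 0 0 0 0 0;0 0 0 0 0 0;0 0 0 0 0 0;0 0 0 0 0 0;0 0 0 0 0 0;0 0 0 0 0 0;0 0 0 0 0 0;0 0 0 0 0 0;0 0 0 0 0 0;0 0 0 0 0 0", grip=10)

```text
time_s: 6.25
tcp_pos: [0.5054, -0.2448, 0.1527]
ee_rot: [[0.02, -1.0, -0.0], [-1.0, -0.02, -0.0], [0.0, 0.0, -1.0]]
wrist_force: [-0.5, -0.6, -0.2]
gripper_width: 0.3
gripper_force: 30.0
```

play_rows(commands="0 0 0.1 0 0 0;0 0 0.15 0 0 0;0 0 0.15 0 0 0;0 0 0.15 0 0 0;0 0 0.15 0 0 0;0 0 0.08 0 0 0;0 0 0 0 0 0;0 0 0 0 0 0;0 0 0 0 0 0;0 0 0 0 0 0")

```text
time_s: 7.25
tcp_pos: [0.5053, -0.2447, 0.1758]
ee_rot: [[0.02, -1.0, -0.001], [-1.0, -0.02, 0.0], [-0.0, 0.001, -1.0]]
wrist_force: [-0.3, -0.6, -4.2]
gripper_width: 0.293
gripper_force: 30.0
```

```bash
python3 - <<'E'
from h import *
a,d=snap('scene','s2')
cv2.imwrite('pics/c4.png',cv2.resize(a[150:330,150:330],(600,600),interpolation=cv2.INTER_CUBIC))
E
```

```text
(no output)
```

View pics/c4.png

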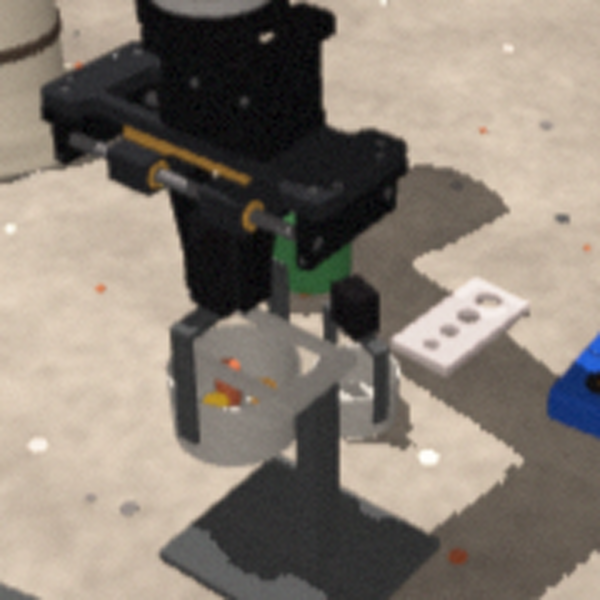

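The tin is lifted 23 mm and level: the strap is clear of the prongs and the cells are inside (crop 230,390). Now I'll draw it off to -x and then lift.

play_rows(commands="-0.05 0 0 0 0 0;-0.1 0 0 0 0 0;-0.15 0 0 0 0 0;-0.2 -0.01 0 0 0 0;-0.2 -0.01 0 0 0 0;-0.2 -0.01 0 0 0 0;-0.2 -0.01 0 0 0 0;-0.2 -0.01 0 0 0 0;-0.2 -0.01 0 0 0 0;-0.2 -0.01 0 0 0 0;-0.2 0 0 0 0 0;-0.2 0 0 0 0 0;-0.2 0 0 0 0 0;-0.15 0 0 0 0 0;-0.1 0 0 0 0 0;-0.05 0 0 0 0 0;0 0 0 0 0 0;0 0 0 0 0 0")

```text
time_s: 9.1
tcp_pos: [0.4277, -0.2469, 0.1761]
ee_rot: [[0.02, -1.0, 0.0], [-1.0, -0.02, -0.0], [0.0, -0.0, -1.0]]
wrist_force: [-0.4, -0.8, -3.9]
gripper_width: 0.296
gripper_force: 30.0
```

play_rows(commands="0 0 0.05 0 0 0;0 0 0.1 0 0 0;0 0 0.2 0 0 0;0 0 0.3 0 0 0;0 0 0.35 0 0 0;0 0 0.4 0 0 0;0 0 0.4 0 0 0;0 0 0.4 0 0 0;0 0 0.4 0 0 0;0 0 0.4 0 0 0;0 0 0.35 0 0 0;0 0 0.25 0 0 0;0 0 0.15 0 0 0;0 0 0.1 0 0 0;0 0 0.05 0 0 0;0 0 0 0 0 0;0 0 0 0 0 0")

```text
time_s: 10.8
tcp_pos: [0.4272, -0.2468, 0.2926]
ee_rot: [[0.02, -1.0, -0.001], [-1.0, -0.02, 0.0], [-0.0, 0.001, -1.0]]
wrist_force: [0.1, -0.7, -3.8]
gripper_width: 0.294
gripper_force: 30.0
```

play_rows(commands="0.02 0.1 0 0 0 0;0.05 0.2 0 0 0 0;0.07 0.3 0 0 0 0;0.1 0.4 0 0 0 0;0.12 0.5 0 0 0 0;0.15 0.6 0 0 0 0;0.15 0.6 0 0 0 0;0.15 0.6 0 0 0 0;0.15 0.6 0 0 0 0;0.15 0.6 0 0 0 0;0.15 0.6 0 0 0 0;0.15 0.6 0 0 0 0;0.15 0.6 0 0 0 0;0.15 0.6 0 0 0 0;0.15 0.6 0 0 0 0;0.15 0.6 0 0 0 0;0.15 0.6 0 0 0 0;0.15 0.6 0 0 0 0;0.15 0.6 0 0 0 0;0.15 0.6 0 0 0 0")

```text
time_s: 12.8
tcp_pos: [0.5056, 0.0699, 0.2931]
ee_rot: [[0.021, -1.0, 0.0], [-1.0, -0.021, 0.0], [-0.0, -0.0, -1.0]]
wrist_force: [0.1, -0.0, -4.0]
gripper_width: 0.293
gripper_force: 30.0
```

play_rows(commands="0.15 0.6 0 0 0 0;0.15 0.6 0 0 0 0;0.15 0.6 0 0 0 0;0.15 0.6 0 0 0 0;0.15 0.6 0 0 0 0;0.15 0.6 0 0 0 0;0.15 0.6 0 0 0 0;0.15 0.6 0 0 0 0;0.15 0.6 0 0 0 0;0.15 0.6 0 0 0 0;0.12 0.5 0 0 0 0;0.1 0.4 0 0 0 0;0.07 0.3 0 0 0 0;0.05 0.2 0 0 0 0;0.02 0.1 0 0 0 0;0.02 0.1 0 0 0 0;0.02 0.1 0 0 0 0;0 0 0 0 0 0;0 0 0 0 0 0;0 0 0 0 0 0")

```text
time_s: 14.8
tcp_pos: [0.5627, 0.2989, 0.2932]
ee_rot: [[0.02, -1.0, 0.0], [-1.0, -0.02, 0.0], [-0.0, -0.0, -1.0]]
wrist_force: [0.2, -0.1, -3.7]
gripper_width: 0.297
gripper_force: 30.0
```

```bash
python3 - <<'E'
from h import *
a,d=snap('scene','s3');b,e=snap('top','t3')
cv2.imwrite('pics/c5.png',np.hstack([cv2.resize(a[50:230,290:430],(400,514),interpolation=cv2.INTER_CUBIC),cv2.resize(b[100:280,70:210],(400,514))]))
P=cloud('scene',d).reshape(-1,3);c=P[(P[:,0]>.42)&(P[:,0]<.7)&(P[:,1]>.18)&(P[:,1]<.42)]
print(np.histogram(c[:,2],bins=np.arange(.1,.3,.01)))
t=c[(c[:,2]>.16)&(c[:,2]<.23)];print(len(t),t.min(0),t.max(0))
E
```

```text
(array([514, 632, 527, 428,  27,   0,   0,   0,   0,  41, 111, 126, 187,
       212,  60,  45,  48,  32,  40]), array([0.1 , 0.11, 0.12, 0.13, 0.14, 0.15, 0.16, 0.17, 0.18, 0.19, 0.2 ,
       0.21, 0.22, 0.23, 0.24, 0.25, 0.26, 0.27, 0.28, 0.29]))
465 [0.52776708 0.25554033 0.19445072] [0.60192166 0.34021443 0.22988494]
```

View pics/c5.png

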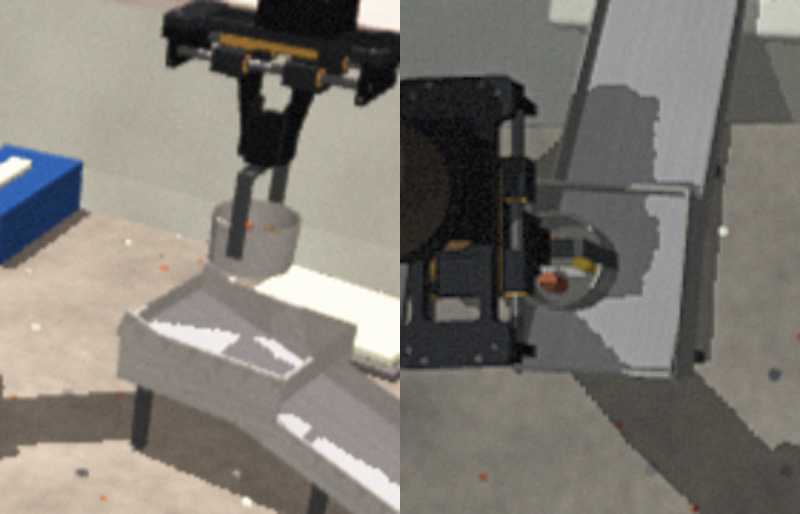

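The tin is held level over the middle of the mouth with the cells in it (seen at 250,225 left and 570,275 right). Its underside is 6 cm above the rim, so I'll lower it 9 mm, settle and hand in.

play_rows(commands="0 0 -0.05 0 0 0;0 0 -0.1 0 0 0;0 0 -0.1 0 0 0;0 0 -0.05 0 0 0;0 0 0 0 0 0;0 0 0 0 0 0;0 0 0 0 0 0;0 0 0 0 0 0;0 0 0 0 0 0;0 0 0 0 0 0")

```text
time_s: 15.9
tcp_pos: [0.5628, 0.2991, 0.2841]
ee_rot: [[0.02, -1.0, 0.0], [-1.0, -0.02, 0.0], [-0.0, -0.0, -1.0]]
wrist_force: [-0.6, 0.0, -3.7]
gripper_width: 0.295
gripper_force: 30.0
```

```bash
python3 -c "
from station import r
print(r.sense()['tcp_pos']);print(r.finish_job())"
```

```text
[0.5627517  0.2991479  0.28411363]
the job is handed in; nothing more can be done
None
```

I lifted the tin off its stand and am holding it level and still over the middle of the chute's mouth, about 5 cm above the rim with the cells in it; I handed the job in at about 16 s, and no verdict was returned.

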